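Set the tube rack under the dispenser tip, space it and hold it flush

ROBOT

A 6-joint arm with a two-finger parallel gripper is mounted at the origin on the work surface. World frame = base frame: x ahead of the robot, y to its left, z up, the work surface at z = 0. Lengths are in m, angles in rad, forces in N, time in s.
With the tool pointing down it reaches from about 0.3 to 0.95 m from the base axis. Payload 3.1 kg.
Tool frame: the origin (TCP) lies at the very end of the fingers, on their centre line; the grasp point (between the pads) lies 19 mm behind it; z points along the fingers, y is the line along which they close (so a half turn about z gives the same grasp; the last joint's range is limited). The gripper opens to 85 mm and grips with 20 to 120 N. Pads are 22 mm wide; open, the fingers measure 114 mm over their backs; the gripper's body (76 mm by 85 mm) begins 54 mm behind the grasp point. The pads swing forward as they close: fully open they stand 13 mm farther back than shut.
Start: joints at [-1.185, 0.308, 1.634, -0, 1.2, -0.07], TCP at [0.275, -0.561, 0.231] pointing down, gripper open.
Joint ranges: [-3.06, 3.06], [-0.79, 1.96], [0.05, 2.63], [-1.19, 4.34], [0.05, 2.64], [-2.94, 2.94]. Speed limits (rad/s): [2.79, 2.79, 3.14, 3.14, 3.14, 3.14].

INTERFACE

Orientations are given as [roll, pitch, yaw] about the fixed x, y, z axes, in that order (R = Rz(yaw) Ry(pitch) Rx(roll)).
In Python, from workcell import manip, optics, order gives the robot as it stands.
- The arm moves only by the tool apply_moves, never from a script. Its arguments are lists of equal length, an entry for each row: "grip": the finger opening in m, from 0 to 0.0854; "delta_pos": the shift along the tool's x, y, z in a scale on which 1.0 is 75 cm, a list of three; "twist": the turn, a rotation vector about the tool's x, y, z in shares of pi rad (1.0 is pi rad), a list of three. In form: {"grip": [grip, ...], "delta_pos": [[dx, dy, dz], ...], "twist": [[wx, wy, wz], ...]}. A call has 1 to 12 rows; each row is the pose to reach, as a shift and turn from the pose commanded when the call began, along the tool's axes at that moment; what a row does not reach only later rows make up. A row lasts 1/8 s, in which the tool goes at most 62.5 mm and 10.7 degrees, less where a joint would pass 70% of its speed; a pose out of reach is approached as far as the arm can. Shift and turn numbers lie between -1 and 1, and a call with a number outside is refused. A call with a gripper value outside its range is refused whole. The fingers move at their own pace and stop on an object; "force" is the grip in N (left out, the last holds). Time passes only in rows, so rows that repeat a pose let the fingers close. It gives the time, the measured TCP pose, the force, the opening and the grip force at its end, in the units of the state.
- manip.get_obs(): the state, without advancing time (a new reading comes with each control period).
- optics.snapshot(name): name is "scene" or "top"; returns the picture (384x512x3 uint8, red, green, blue); there is no depth.
- optics.camera_info(name): a dict with "vfov" (degrees; the focal length in pixels is half the picture's height over the tangent of half this angle, whatever the lens; pixels are square), "cx", "cy" (the principal point, pixels), "R" (3x3) and "t" (3): a world point X has camera coordinates R X + t. Camera axes: x right, y down, z forward; pixel columns grow to the right and rows downward; lengths in m; the calibration is good to about 2 mm. A picture is of the moment at which its call begins. camera_info takes no time and is no camera call.
- order.sign_off(): hands the job in; it is judged then, once.
Trained networks look in the newest picture that a camera, given by its name, has taken for a name from the list of things; names that differ only in an ending like _2 or _b are one class to them, and where a whole thing is asked for, a point or a joint stands for the part that bears it (a point fixed in the world has none). Each returns a list of dicts, best first, with "score" (0 to 1); they miss things now and then, are a little off and sometimes report something else, mostly with a low value. They report only what shows in the picture. A call takes as long as a camera call. They do not tell look-alikes from the thing itself.
- optics.cut_out(camera, name): "region" (384x512 bool, what is visible of it) and "rect" ([left, top, width, height] in pixels, round what is visible of it).
- optics.mark_of(camera, name): "position" ([column, row] in pixels: a listed point, or the origin of a listed thing).
The state is a dict: "time": time; "joints": joint angles; "joint_velocities": joint speeds; "effort": joint torques, N m; "position": TCP position; "ee_rot": TCP orientation; "wrist_force": force on the tool from outside, world axes, zero at the start; "moment": the same for the moment, N m; "opening": opening from 0.0 (shut) to 1.0 (fully open); "finger_force": force on a finger pad.
Only numpy, scipy, OpenCV 4.12 (cv2) and the standard library are available. Lean on these libraries where they do the work, as an engineer would, in place of code of your own. Each camera call takes 0.05 s, during which the arm holds its last target. There are 200 camera calls.

TASK

Slide the tube rack along the bench, by its upright tab, in between the two stops and flush against the fence, so that its one raised collar sits right under the tip of the clamped dispenser. Then stand the metal spacer down on the bench in the gap between a stop and an end of the rack, on the one side where the gap is wide enough, pushed well back between them, and let go of it. Finish holding the rack by its tab, still pressed firmly flush against the fence with the collar under the tip: do not let go at the end, never bump the dispenser or lift the rack off the bench, and leave the other things where they are.

Things in the scene. Friction and masses are not known exactly. Their poses are not given: they have to be found in the camera images.
- fence: Fixed aluminium bar, 400 mm long (y), 22 thick, 40 high. Origin on the bench at the middle of the bottom edge of its front face (towards the robot), which is the plane x = 0 of its frame; x points away from the robot, square to that face, y along the bar to the left, z up. Turned a little from the world's axes in each run.
- thin_stop: Fixed aluminium block square to the fence's front face: 55 mm out from it (its x from -55 to 0), 16 wide (y), 40 high. Origin on the bench, middle of its width, in the plane of the fence's front face; axes parallel to the fence's. It stands 139 mm to one side of the fence's middle (left or right varies).
- thick_stop: Like the thin stop but 68 mm wide along y; it stands 139 mm to the other side of the fence's middle. Beside it the gap left by the rack (about 10 mm) is too narrow for the spacer; beside the thin stop it is about 36 mm.
- dispenser: Fixed dispensing pipette clamped upright, its axis 13 mm in front of the fence's face. Origin on the bench right below its tip. White tip 62 to 125 mm above the bench, 3 mm wide below, 11 above; then a barrel 28 mm across up to about 260; clamp 44 x 36 at 195, its arm running to +x to a post 100 mm behind the tip.
- needle_tip (a point): Lower end of the dispenser's tip, 62 mm above the bench.
- rack: Loose grey tube rack, about 0.25 kg (bench friction takes 2 to 5 N of a push, more if borne down on): block 50 mm (x) x 190 (y) x 40 high. Origin at its underside's centre, z up. On its near (-x) side a foot 8 mm high carries an upright tab 14 thick (x), 28 wide (y), top at 65, centred at x = -70, y = 0. Pushed home, its far face (x = +25) lies on the fence's face.
- collar (a point): Centre of the top of the one raised collar on the rack (24 mm across, 8 high, top 48 mm above the bench), at x = +12, y = -12 in the rack's frame.
- spacer: Loose aluminium block standing on the bench, 40 mm (x) x 30 (y) x 40 high, with a grip stem on top, 24 (x) x 14 (y), up to 85 mm above its underside. Origin at the centre of its underside, z up. In the gap its y (the 30 mm width) goes along the fence's y, either way round. About 0.16 kg.
- vial: Bystander: small white plastic bottle, 32 mm across, 60 high, origin under its centre. It and the spacer stand one to the left, one to the right of the rack, swapped from run to run.
- jar: Bystander: glass jar with a black lid, 56 mm across, 75 high.
- tip_box: Bystander: yellow box of tips, 85 x 120 x 62 mm, with an open clear lid on its far side.
- tube_block: Bystander: low black tube block, 100 x 150 x 35 mm.
- pipette: Bystander: black hand pipette lying on the bench, 250 mm long.
Things that resemble listed ones, but are neither listed nor needed, are in the scene too. Leave any red or yellow look-alike of the rack alone. Leave any red look-alike of the spacer alone.

How it is judged:
On the way, in this order (a step that is already met when the one before it is completed fails the run):
1. the rack is flush against the fence with its collar under the dispenser's tip (horizontal distance between collar and needle_tip below 0.006 m and x of rack in the frame of fence above -0.0275 m and angle between the x axis of rack and the x axis of fence, either way round below 0.035 rad and height (world z) of rack below 0.003 m), for 0.2 s.
2. the spacer stands on the bench in the gap between rack and thin stop, let go ((y of spacer in the frame of rack between 0.107 and 0.123 m or y of spacer in the frame of rack between -0.123 and -0.107 m) and x of spacer in the frame of fence above -0.048 m and height (world z) of spacer below 0.003 m and angle between spacer's own z axis and vertical below 0.06 rad and contact force between the fingers and spacer below 0.2 N), for 0.2 s.
At the end, for the whole second after the job is handed in: Rack on the bench, flush on the fence (2.5 mm, 2 degrees), collar within 6 mm of below the tip; spacer upright on the bench between rack and thin stop (centre at most 48 mm before the fence), not touched; fingers still hold the rack, pressing it on the fence with over 2 N; all at rest (all of step 1 and all of step 2 and contact force between rack and fence above 2 N and contact force between the fingers and rack above 2 N and linear speed of each of rack, spacer below 0.01 m/s); the arm keeps its last pose, push and grip.
It fails at once if the dispenser is bumped (contact force between anything else and dispenser above 2 N).
It fails at once if the rack is lifted off the bench or tipped (height (world z) of rack above 0.015 m or angle between rack's own z axis and vertical above 0.2 rad).
It fails at once if a bystander is disturbed (distance of any of vial, jar, tip_box, tube_block, pipette from where it was at the start of the episode above 0.02 m).
It also fails if it takes over 67 s, if anything falls off the work surface, if the arm or the gripper's body presses on something with over 40 N, if the wrist force passes 120 N, or if a joint passes its speed limit or range.

## Working session

There is one attempt and no reset: what is moved stays moved. The work goes in short steps, Python scripts to look and compute and a tool call to move; the robot and the scene stay as the last step left them, time stands still between calls to the robot, and variables do not carry over. Pictures are saved under pics/ and viewed, at most 10 in all, crops included, and the job is handed in when it is done.

Besides the shell and the picture viewer there is one more tool, called by a JSON object that holds its "op" and its "data", one argument or row to a line. apply_moves: Moves the arm, as the interface text tells. Its arguments: {"type":"object","properties":{"grip":{"type":"array"},"delta_pos":{"type":"array"},"twist":{"type":"array"},"force":{"type":"number"}},"required":["grip","delta_pos","twist"]}

```bash
mkdir -p pics
cat > h.py <<'E'
import numpy as np, cv2
from workcell import manip, optics, order
def K(c):
    i=optics.camera_info(c); f=192/np.tan(np.radians(i['vfov'])/2)
    return f,i['cx'],i['cy'],np.array(i['R']),np.array(i['t'])
def proj(c,X):
    f,cx,cy,R,t=K(c); p=np.atleast_2d(X)@R.T+t
    return np.c_[f*p[:,0]/p[:,2]+cx,f*p[:,1]/p[:,2]+cy]
def ray(c,uv):
    f,cx,cy,R,t=K(c); d=R.T@np.array([(uv[0]-cx)/f,(uv[1]-cy)/f,1]); return -R.T@t,d
def onz(c,uv,z):
    o,d=ray(c,uv); return o+d*(z-o[2])/d[2]
def tri(a,ua,b,ub):
    o1,d1=ray(a,ua);o2,d2=ray(b,ub)
    A=np.c_[d1,-d2]; s=np.linalg.lstsq(A,o2-o1,rcond=None)[0]
    p,q=o1+s[0]*d1,o2+s[1]*d2; return (p+q)/2,np.linalg.norm(p-q)
E
python3 - <<'E'
from h import *
np.set_printoptions(precision=4,suppress=True)
ims=[]
for c in ['scene','top']:
    im=optics.snapshot(c); cv2.imwrite(f'pics/{c}0.png',cv2.resize(im[...,::-1],(800,600),interpolation=cv2.INTER_CUBIC))
    f,cx,cy,R,t=K(c); print(c,f,cx,cy,-R.T@t,R[2])
    for n in ['fence','thin_stop','thick_stop','dispenser','needle_tip','rack','collar','spacer','vial','jar','tip_box']:
        for r in optics.mark_of(c,n)[:3]:
            print(n,np.round(r['position'],1),round(r['score'],2),onz(c,r['position'],{'collar':.048,'needle_tip':.062}.get(n,0)))
print(manip.get_obs())
E
```

```text
scene 462.55365104567255 261.80095142235314 193.7745108281814 [ 1.2612 -0.3836  1.0082] [-0.5965  0.3173 -0.7372]
fence [286.5 259.1] 0.95 [0.6807 0.0025 0.    ]
thin_stop [329.2 243.1] 0.66 [0.687  0.1311 0.    ]
thick_stop [244.8 284.3] 0.9 [ 0.7002 -0.128   0.    ]
needle_tip [282.  246.7] 0.69 [ 0.6787 -0.0131  0.062 ]
rack [271.8 166.1] 0.86 [0.3547 0.132  0.    ]
rack [266.8 213.4] 0.69 [0.5191 0.0286 0.    ]
rack [184.2 198.8] 0.59 [ 0.3624 -0.1616  0.    ]
collar [269.3 153.5] 0.94 [0.3456 0.1266 0.048 ]
collar [266.1 210.9] 0.8 [0.5457 0.0114 0.048 ]
collar [176.2 187. ] 0.65 [ 0.3527 -0.1765  0.048 ]
spacer [328.9 192.9] 0.78 [0.5308 0.2306 0.    ]
spacer [326.9 174. ] 0.68 [0.461  0.2681 0.    ]
vial [164.2 243.1] 0.59 [ 0.4887 -0.2661  0.    ]
jar [368.5 189.2] 0.85 [0.5709 0.3454 0.    ]
tip_box [127.4 312.8] 0.87 [ 0.6453 -0.4118  0.    ]
top 423.4192065022337 263.5097052211637 186.0320123531303 [0.3014 0.0261 1.3482] [ 0.1642  0.0107 -0.9864]
thin_stop [413.3 204.5] 0.74 [ 0.4747 -0.4391  0.    ]
thin_stop [229.6 144. ] 0.57 [0.6637 0.1548 0.    ]
thick_stop [316.6 137
[... 527 characters left out ...]
8 0.    ]
vial [355.9 199.7] 0.58 [ 0.4868 -0.2562  0.    ]
jar [175.9 167.9] 0.61 [0.5805 0.3271 0.    ]
tip_box [404.2 152.8] 0.81 [ 0.6441 -0.416   0.    ]
tip_box [276.9 138.5] 0.53 [ 0.685  -0.0002  0.    ]
{'time': 1.2, 'joints': array([-1.1847,  0.3081,  1.6338, -0.    ,  1.1997, -0.0697]), 'joint_velocities': array([-0.0003,  0.0004, -0.0012, -0.0023,  0.    ,  0.0003]), 'effort': array([  0.0007, -41.5292, -27.7081,   0.0001,   0.0008,  -0.    ]), 'position': array([ 0.2751, -0.5612,  0.2313]), 'ee_rot': array([3.1416, 0.    , 0.4558]), 'wrist_force': array([ 0.3526, -0.8571,  0.0874]), 'moment': array([ 0.0217, -0.0207, -0.0396]), 'finger_force': 0.0, 'opening': 0.9983049470263857}
```

View pics/scene0.png

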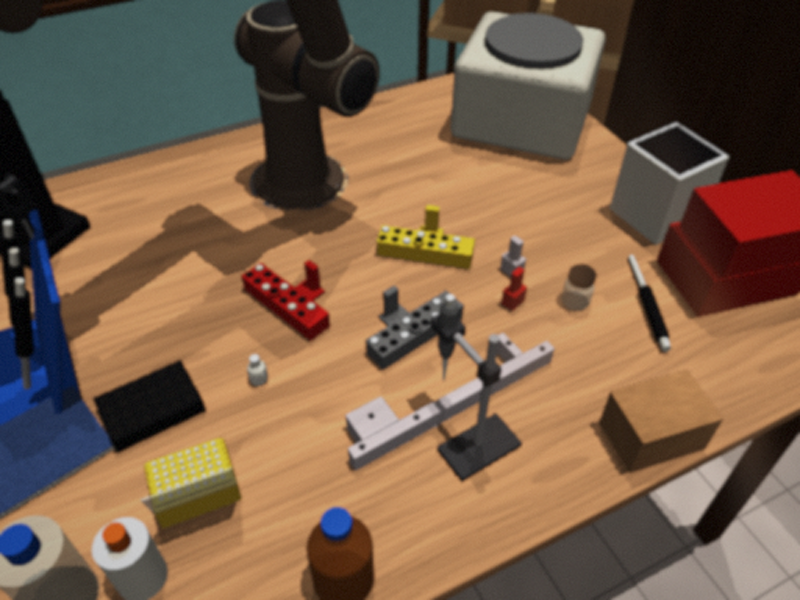

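View pics/top0.png

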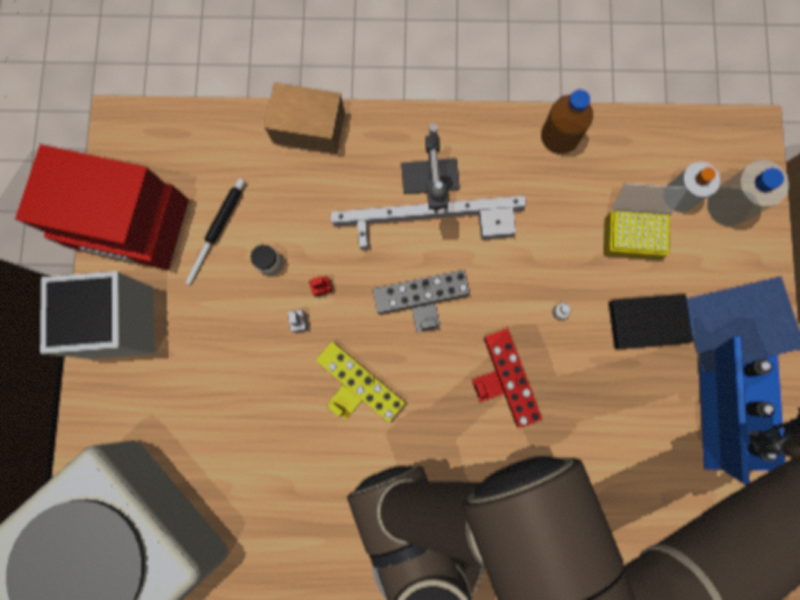

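The grey rack is at top picture (422,290) with its tab toward the robot. The thin stop is at left (363,233) and the thick stop at right (497,222). The silver spacer is at (297,320), with a red look-alike at (320,286). I'll fit poses using the masks from both views.

```bash
cat >> h.py <<'E'
from scipy.optimize import minimize
def box(x0,x1,y0,y1,z0,z1): return np.array([[x,y,z] for x in(x0,x1) for y in(y0,y1) for z in(z0,z1)])
_a=np.linspace(0,2*np.pi,12,endpoint=False)
M={'rack':[box(-.025,.025,-.095,.095,0,.04),box(-.077,-.025,-.014,.014,0,.008),box(-.077,-.063,-.014,.014,0,.065),
   np.array([[.012+.012*np.cos(a),-.012+.012*np.sin(a),z] for a in _a for z in(.04,.048)])],
 'spacer':[box(-.02,.02,-.015,.015,0,.04),box(-.012,.012,-.007,.007,.04,.085)],
 'fence':[box(0,.022,-.2,.2,0,.04)],
 'thin_stop':[box(-.055,0,-.008,.008,0,.04)],'thick_stop':[box(-.055,0,-.034,.034,0,.04)]}
S=4
def render(c,name,p,z=0):
    ca,sa=np.cos(p[2]),np.sin(p[2]); m=np.zeros((384*S,512*S),np.uint8)
    for b in M[name]:
        w=np.c_[ca*b[:,0]-sa*b[:,1]+p[0],sa*b[:,0]+ca*b[:,1]+p[1],b[:,2]+z]
        h=cv2.convexHull(((proj(c,w)+.5)*S*16-8).astype(np.int32)); cv2.fillConvexPoly(m,h,255,cv2.LINE_8,4)
    return cv2.resize(m,(512,384),interpolation=cv2.INTER_AREA)/255.
def masks(name,guess,cams=('scene','top'),thr=25):
    g={}
    for c in cams:
        q=proj(c,[guess[0],guess[1],.02])[0]
        best=None
        for r in optics.cut_out(c,name):
            ys,xs=np.nonzero(r['region']); d=np.hypot(xs.mean()-q[0],ys.mean()-q[1])
            if d<thr and (best is None or d<best[0]): best=(d,r['region'],r['score'])
        if best is not None: g[c]=best[1].astype(float)
    return g
def fit(name,guess,g,z=0,ign={}):
    def cost(p): return sum((np.abs(render(c,name,p,z)-m)*(1-ign.get(c,0))).sum()/max(m.sum(),1) for c,m in g.items())
    best=None
    for dy in(-.15,0,.15):
        x0=np.array(guess)+[0,0,dy]
        r=minimize(cost,x0,method='Nelder-Mead',options=dict(initial_simplex=np.array([x0,x0+[.01,0,0],x0+[0,.01,0],x0+[0,0,.12]]),xatol=1e-4,fatol=1e-4,maxiter=120))
        if best is None or r.fun<best.fun: best=r
    return best.x,best.fun
E
cat > m1.py <<'E'
from h import *
np.set_printoptions(precision=4,suppress=True)
for c in('scene','top'): optics.snapshot(c)
for n,gs in {'rack':[.52,.015,.1],'spacer':[.455,.268,.1],'fence':[.69,0.01,.05],'thick_stop':[.69,-.13,.05],'thin_stop':[.68,.145,.05]}.items():
    g=masks(n,gs,thr=30)
    print(n,list(g),*[int(m.sum()) for m in g.values()])
    for s in [g]+[{c:g[c]} for c in g]:
        print('   ',*fit(n,gs,s))
a=optics.mark_of('scene','needle_tip');b=optics.mark_of('top','needle_tip')
print('tip',tri('scene',a[0]['position'],'top',b[0]['position']))
print('collar',tri('scene',[266.1,210.9],'top',[276,181.2]))
E
time python3 m1.py
```

```text
rack ['scene', 'top'] 1389 1356
    [0.5197 0.0228 0.2359] 0.4355947807361251Traceback (most recent call last):
  File "m1.py", line 8, in <module>
    print('   ',*fit(n,gs,s))
                 ~~~^^^^^^^^
  File "h.py", line 47, in fit
    r=minimize(cost,x0,method='Nelder-Mead',options=dict(initial_simplex=np.array([x0,x0+[.01,0,0],x0+[0,.01,0],x0+[0,0,.12]]),xatol=1e-4,fatol=1e-4,maxiter=120))
    res = _minimize_neldermead(fun, x0, args, callback, bounds=bounds,
                               **options)
    fxcc = func(xcc)
    fx = function(np.copy(x), *(wrapper_args + args))
  File "h.py", line 43, in cost
    def cost(p): return sum((np.abs(render(c,name,p,z)-m)*(1-ign.get(c,0))).sum()/max(m.sum(),1) for c,m in g.items())
                        ~~~^^^^^^^^^^^^^^^^^^^^^^^^^^^^^^^^^^^^^^^^^^^^^^^^^^^^^^^^^^^^^^^^^^^^^^^^^^^^^^^^^^^^^^^^^^^
  File "h.py", line 43, in <genexpr>
    def cost(p): return sum((np.abs(render(c,name,p,z)-m)*(1-ign.get(c,0))).sum()/max(m.sum(),1) for c,m in g.items())
                                    ~~~~~~^^^^^^^^^^^^
  File "h.py", line 30, in render
    h=cv2.convexHull(((proj(c,w)+.5)*S*16-8).astype(np.int32)); cv2.fillConvexPoly(m,h,255,cv2.LINE_8,4)
                       ~~~~^^^^^
  File "h.py", line 7, in proj
    f,cx,cy,R,t=K(c); p=np.atleast_2d(X)@R.T+t
                ~^^^
  File "h.py", line 4, in K
    i=optics.camera_info(c); f=192/np.tan(np.radians(i['vfov'])/2)
ValueError: time passes only in moves, steps and waits

real	0m15.543s
user	0m8.119s
sys	0m1.334s
```

```bash
sed -i 's/^def K(c):/import functools\n@functools.lru_cache\ndef K(c):/' h.py
cat >> m1.py <<'E'
o=[]
for c in('scene','top'):
    im=cv2.resize(optics.snapshot(c)[...,::-1],None,fx=4,fy=4,interpolation=cv2.INTER_CUBIC)
    for n,P in RES.items():
        k=(render(c,n,P[0])>.5).astype(np.uint8); k=cv2.resize(k,None,fx=4,fy=4)
        cv2.drawContours(im,cv2.findContours(k,0,1)[0],-1,(0,255,0),1)
        if c in P[1]:
            k=cv2.resize(P[1][c].astype(np.uint8),None,fx=4,fy=4,interpolation=0); cv2.drawContours(im,cv2.findContours(k,0,1)[0],-1,(0,0,255),1)
    u,v=(proj(c,[.6,.07,0])[0]*4).astype(int); o.append(im[v-280:v+280,u-400:u+400][:, :])
[cv2.imwrite(f'pics/ov{i}.png',x) for i,x in enumerate(o)]
E
sed -i "s/^for n,gs/RES={}\nfor n,gs/; s/    for s in \[g\].*/    RES[n]=(fit(n,gs,g)[0],g)\n&/" m1.py
time python3 m1.py
```

```text
rack ['top'] 1223
    [0.5178 0.0243 0.2242] 0.14945248745450757
    [0.5178 0.0243 0.2242] 0.14945248745450757
spacer ['scene', 'top'] 227 168
    [0.4552 0.2717 0.1164] 0.5650828613383679
    [ 0.4545  0.2728 -0.2497] 0.36909389306383344
    [0.455  0.2717 0.2132] 0.09236694677871149
fence ['scene', 'top'] 1853 990
    [0.6792 0.0101 0.1058] 0.5310363403566795
    [0.6809 0.0098 0.1087] 0.21872109880109625
    [0.6787 0.0098 0.1048] 0.29506040800158445
thick_stop ['scene', 'top'] 550 434
    [ 0.6931 -0.1286  0.1094] 0.5495747718442215
    [ 0.6859 -0.1323  0.0389] 0.4721853832442067
    [ 0.6935 -0.1282  0.1006] 0.058552453239360265
thin_stop ['scene', 'top'] 170 98
    [0.6654 0.1468 0.0323] 0.7806576748346398
    [ 0.6639  0.1395 -0.1972] 0.516632064590542
    [0.6646 0.1475 0.0686] 0.21124449779911966
tip (array([0.6728, 0.0023, 0.0467]), np.float64(0.012716894471056114))
collar (array([0.538 , 0.0077, 0.0412]), np.float64(0.01391206123693169))
real	0m33.467s
user	0m40.753s
sys	0m9.245s
```

View pics/ov1.png

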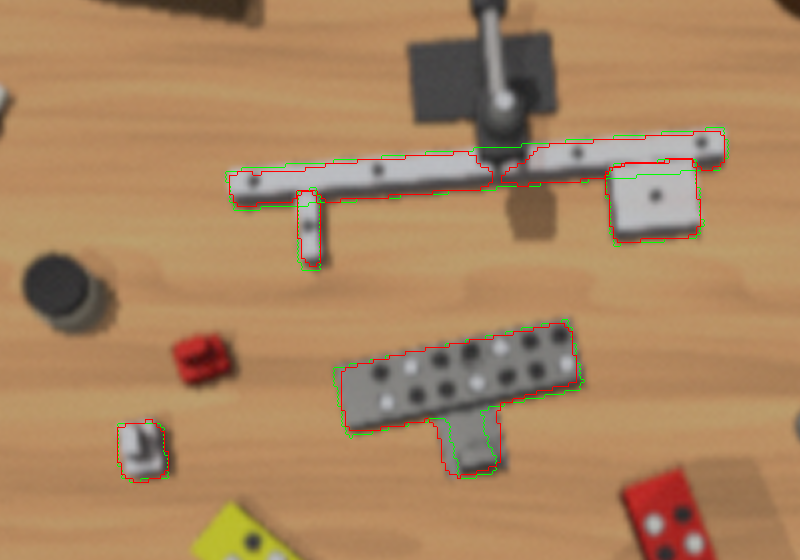

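View pics/ov0.png

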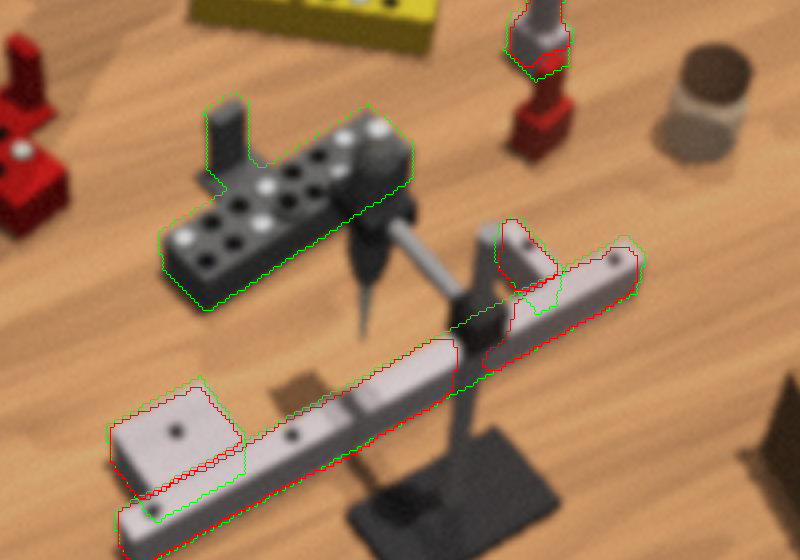

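The overlays match: rack at (460,385) in the top crop, fence and stops outlined, and the foot wider than I modelled (about 48 mm). Next I'll fit the fence and stops as one rigid model, the rack with the wider foot, and the needle tip.

```bash
cat >> h.py <<'E'
M['rack'][1]=box(-.077,-.025,-.024,.024,0,.008)
M['sta']=M['fence']+[M['thin_stop'][0]+[0,.139,0],M['thick_stop'][0]+[0,-.139,0]]
def occ(c):
    m=np.zeros((384,512),np.uint8)
    for r in optics.cut_out(c,'dispenser')[:1]: m|=r['region'].astype(np.uint8)
    return cv2.dilate(m,np.ones((7,7)))
E
cat > m2.py <<'E'
from h import *
np.set_printoptions(precision=4,suppress=True)
ig={}
for c in('scene','top'):
    im=optics.snapshot(c); ig[c]=occ(c); print(c,'occ',ig[c].sum())
    if c=='scene':
        u,v=proj(c,[.67,0,.07])[0].astype(int); cv2.imwrite('pics/tip.png',cv2.resize(im[v-35:v+35,u-50:u+50,::-1],None,fx=8,fy=8,interpolation=cv2.INTER_CUBIC)); print('crop',u-50,v-35)
g=masks('rack',[.52,.015],thr=30)
for s in [g]+[{c:g[c]} for c in g]: print('rack',list(s),*fit('rack',[.52,.02,.2],s,0,ig))
F={}
for n,p in {'fence':[.69,0.01],'thick_stop':[.66,-.13],'thin_stop':[.65,.145]}.items():
    for c,m in masks(n,p,thr=30).items(): F[c]=np.maximum(F.get(c,0),m)
for s in [F]+[{c:F[c]} for c in F]: print('sta',list(s),*fit('sta',[.68,.01,.1],s,0,ig))
g=masks('spacer',[.455,.272],thr=12)
for s in [g]+[{c:g[c]} for c in g]: print('spacer',list(s),*fit('spacer',[.455,.272,.1],s))
for c in('scene','top'): print('tip',[(r['position'],r['score'],onz(c,r['position'],.062)) for r in optics.mark_of(c,'needle_tip')[:2]])
E
python3 m2.py
```

```text
scene occ 403
crop 235 205
top occ 1741
rack ['top'] [0.519  0.0236 0.2385] 0.05434733462947054
rack ['top'] [0.519  0.0236 0.2385] 0.05434733462947054
sta ['scene', 'top'] [0.6794 0.0097 0.1082] 0.34829920090317246
sta ['scene'] [0.6804 0.0092 0.1096] 0.16372472843061076
sta ['top'] [0.6795 0.0099 0.1069] 0.18103326256192495
spacer ['scene', 'top'] [0.4554 0.2706 0.2975] 0.3473548158236023
spacer ['scene'] [0.4544 0.2716 0.0415] 0.22757979104050377
spacer ['top'] [0.4552 0.2701 0.2818] 0.09904968122218212
tip [([281.9, 246.1], 0.98, array([ 0.6769, -0.0124,  0.062 ]))]
tip [([274.0, 136.9], 0.68, array([0.6724, 0.0102, 0.062 ]))]
```

View pics/tip.png

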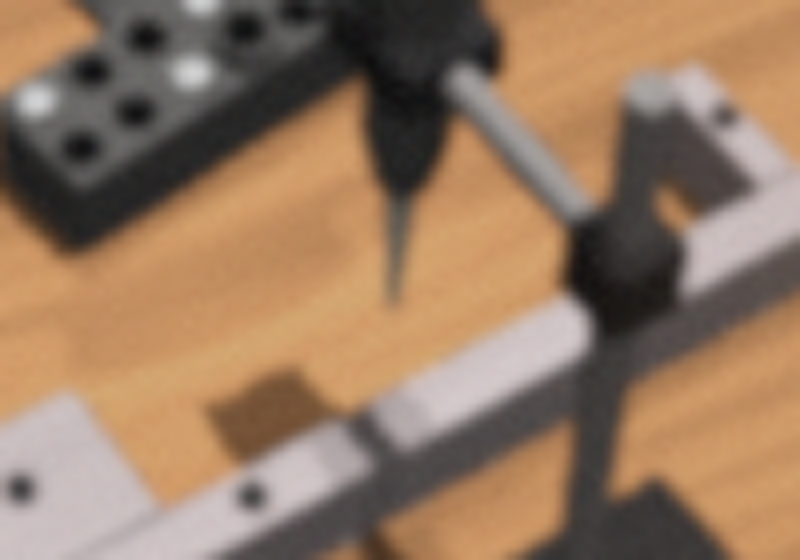

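Units first: shifts go in shares of 75 cm and turns go in shares of pi rad. So -0.433 m is -0.5773, 0.408 m is 0.544, 0.217 rad is 0.0691.

{"op": "apply_moves", "data": {
  "grip": [0.06,0.06,0.06,0.06,0.06,0.06,0.06,0.06,0.06,0.06,0.06,0.06],
  "delta_pos": [
    [0.544,-0.5773,0.1333],
    [0.544,-0.5773,0.1333],
    [0.544,-0.5773,0.1333],
    [0.544,-0.5773,0.1333],
    [0.544,-0.5773,0.1333],
    [0.544,-0.5773,0.1333],
    [0.544,-0.5773,0.1333],
    [0.544,-0.5773,0.1333],
    [0.544,-0.5773,0.1333],
    [0.544,-0.5773,0.1333],
    [0.544,-0.5773,0.1333],
    [0.544,-0.5773,0.1333]
  ],
  "twist": [
    [0,0,0.0691],
    [0,0,0.0691],
    [0,0,0.0691],
    [0,0,0.0691],
    [0,0,0.0691],
    [0,0,0.0691],
    [0,0,0.0691],
    [0,0,0.0691],
    [0,0,0.0691],
    [0,0,0.0691],
    [0,0,0.0691],
    [0,0,0.0691]
  ]
}}

```text
time: 4.5
position: [0.4508, 0.0069, 0.1314]
ee_rot: [3.141, 0.0, 0.24]
wrist_force: [-0.2, 0.6, -1.0]
opening: 0.703
finger_force: 0.0
```

Run:
```python
from h import *
np.set_printoptions(precision=4,suppress=True)
T=onz('scene',[283.6,242.8],.062); print('tip',T)
for n,f in {'scene':[.6804,.0092,.1096],'both':[.6794,.0097,.1082]}.items():
    c,s=np.cos(f[2]),np.sin(f[2]); d=T[:2]-f[:2]; print(n,c*d[0]+s*d[1],-s*d[0]+c*d[1])
o=manip.get_obs(); print(o['time'],o['position'],o['ee_rot'],o['wrist_force'],o['moment'])
for c in('scene','top'):
    im=optics.snapshot(c)
g=masks('rack',[.52,.015],('scene',),thr=40); ig={'scene':occ('scene')}
for c in g: print(fit('rack',[.52,.02,.2],g,0,ig))
g=masks('vial',[.487,-.26]);print([m.sum() for m in g.values()])
```

```text
tip [ 0.6699 -0.0036  0.062 ]
scene -0.011885978514300422 -0.011565395574730977
both -0.01092961773043803 -0.012187089652407041
4.5 [0.4508 0.0069 0.1314] [3.1412 0.0002 0.2395] [-0.2212  0.5939 -1.0444] [0.0216 0.007  0.009 ]
(array([0.52  , 0.0227, 0.219 ]), np.float64(0.04903825660699063))
[np.float64(204.0), np.float64(65.0)]
```

In the tool's units: 0.109 m is 0.1453, 0.09 m is 0.12, 0.01 rad is 0.0032.

{"op": "apply_moves", "data": {
  "grip": [0.06,0.06,0.06,0.06,0.015,0.015,0.015,0.015,0.015,0.015],
  "delta_pos": [
    [0,0,0.0667],
    [0,0,0.12],
    [0,0,0.1453],
    [0,0,0.1453],
    [0,0,0.1453],
    [0,0,0.1453],
    [0,0,0.1453],
    [0,0,0.1453],
    [0,0,0.1453],
    [0,0,0.1453]
  ],
  "twist": [
    [0,0,0.0032],
    [0,0,0.0032],
    [0,0,0.0032],
    [0,0,0.0032],
    [0,0,0.0032],
    [0,0,0.0032],
    [0,0,0.0032],
    [0,0,0.0032],
    [0,0,0.0032],
    [0,0,0.0032]
  ],
  "force": 40
}}

```text
time: 6.05
position: [0.4522, 0.0069, 0.0237]
ee_rot: [3.141, -0.003, 0.229]
wrist_force: [-1.5, -2.2, 7.7]
opening: 0.32
finger_force: 40.2
```

```bash
cat > st.py <<'E'
from h import *
np.set_printoptions(precision=4,suppress=True)
o=manip.get_obs(); print(*(o[k] for k in('time','position','ee_rot','wrist_force','moment','opening','finger_force')))
FEN=(.6797,.0096,.108)
def inF(p):
    c,s=np.cos(FEN[2]),np.sin(FEN[2]); x,y=p[0]-FEN[0],p[1]-FEN[1]; return np.array([c*x+s*y,-s*x+c*y]+([p[2]-FEN[2]] if len(p)>2 else []))
E
cat > rk.py <<'E'
from st import *
import sys
gs=eval(sys.argv[1])
for c in('scene','top'):
    optics.snapshot(c); m=masks('rack',gs,(c,),thr=40)
    if m:
        oc=occ(c)
        p,f=fit('rack',gs,m,0,{c:oc}); print('rack',c,p,f,'fence frame',inF(p))
E
python3 rk.py "[.5195,.023,.23]"
```

```text
6.05 [0.4522 0.0069 0.0237] [ 3.1406 -0.0025  0.2288] [-1.5074 -2.1559  7.6734] [-0.0367  0.1692 -0.0283] 0.3202874589522598 40.18141686916351
rack scene [0.5204 0.0224 0.2344] 0.0722317936937676 fence frame [-0.157   0.0299  0.1264]
rack top [0.5282 0.028  0.3478] 4.651701022289258 fence frame [-0.1486  0.0347  0.2398]
```

In the tool's units: 0.063 m is 0.084, 0.06 m is 0.08, 0.121 rad is 0.0385.

{"op": "apply_moves", "data": {
  "grip": [0.015,0.015,0.015,0.015,0.015,0.015,0.015],
  "delta_pos": [
    [0.0067,0.004,-0.0013],
    [0.0227,0.012,-0.0013],
    [0.044,0.0227,-0.0013],
    [0.0653,0.0333,-0.0013],
    [0.08,0.0387,-0.0013],
    [0.084,0.04,-0.0013],
    [0.084,0.04,-0.0013]
  ],
  "twist": [
    [0,0,0.0032],
    [0,0,0.0111],
    [0,0,0.0207],
    [0,0,0.0302],
    [0,0,0.0382],
    [0,0,0.0385],
    [0,0,0.0385]
  ]
}}

```text
time: 7.22
position: [0.5189, -0.0077, 0.0237]
ee_rot: [-3.141, 0.001, 0.108]
wrist_force: [-3.2, 0.8, 5.3]
opening: 0.324
finger_force: 40.2
```

```bash
python3 rk.py "[.587,.006,.11]"; python3 -c "
from st import *; print(inF(list(o['position'][:2])+[o['ee_rot'][2]]))"
```

```text
7.225 [ 0.5189 -0.0077  0.0237] [-3.1414  0.0007  0.1076] [-3.1936  0.772   5.3452] [ 0.0654  0.3167 -0.0145] 0.32394233966110236 40.15111863613129
rack scene [ 0.589  -0.0004  0.1154] 0.08693873213241937 fence frame [-0.0912 -0.0002  0.0074]
rack top [0.5989 0.0063 0.2636] 8.052020808323329 fence frame [-0.0806  0.0054  0.1556]
7.525 [ 0.5188 -0.0077  0.0236] [-3.1415  0.0003  0.1076] [-1.9113 -0.6136  5.4308] [ 0.1282  0.2654 -0.0112] 0.32335136589275226 40.107847452163696
[-0.1618  0.0002 -0.0004]
```

In the tool's units: 0.068 m is 0.0907, 0.064 m is 0.0853.

{"op": "apply_moves", "data": {
  "grip": [0.015,0.015,0.015,0.015,0.015,0.015,0.015,0.015],
  "delta_pos": [
    [0.0133,0,0],
    [0.0347,0,0],
    [0.056,0,0],
    [0.072,0,0],
    [0.08,0,0],
    [0.0853,0,0],
    [0.088,0,0],
    [0.0907,0,0]
  ],
  "twist": [
    [0,0,0],
    [0,0,0],
    [0,0,0],
    [0,0,0],
    [0,0,0],
    [0,0,0],
    [0,0,0],
    [0,0,0]
  ]
}}

```text
time: 8.52
position: [0.5829, -0.0007, 0.0235]
ee_rot: [-3.141, 0.009, 0.108]
wrist_force: [-8.8, -1.5, 12.4]
opening: 0.321
finger_force: 41.1
```

```bash
python3 rk.py "[.655,.006,.11]"; python3 -c "
from st import *; print(inF(list(o['position'][:2])+[o['ee_rot'][2]]))"
```

```text
8.525 [ 0.5829 -0.0007  0.0235] [-3.141   0.0088  0.1081] [-8.796  -1.5027 12.4384] [-0.1188  1.4965 -0.0235] 0.3212908027172288 41.05901598930359
rack scene [0.637 0.01  0.079] 0.21289582499666532 fence frame [-0.0424  0.005  -0.029 ]
rack top [0.6603 0.0174 0.2409] 9.660329411764705 fence frame [-0.0184  0.0099  0.1329]
8.825 [ 0.5837 -0.0006  0.0235] [-3.1411  0.0068  0.108 ] [-6.2593 -0.9288  9.4758] [-0.1505  1.3708  0.065 ] 0.32518192014023 40.72865009307861
[-0.0965  0.0002  0.    ]
```

{"op": "apply_moves", "data": {
  "grip": [0.015,0.015,0.015],
  "delta_pos": [
    [0.002,0,-0.0013],
    [0.004,0,-0.0013],
    [0.004,0,-0.0013]
  ],
  "twist": [
    [0,0,0],
    [0,0,0],
    [0,0,0]
  ]
}}

```text
time: 9.2
position: [0.5857, -0.0001, 0.0235]
ee_rot: [-3.14, 0.009, 0.107]
wrist_force: [-9.1, -0.5, 7.2]
opening: 0.323
finger_force: 40.7
```

Run:
```python
from st import *
print(inF(list(o['position'][:2])+[o['ee_rot'][2]]))
im=optics.snapshot('scene'); u,v=proj('scene',[.66,0,.05])[0].astype(int)
print(u-50,v-37); cv2.imwrite('pics/p1.png',cv2.resize(im[v-37:v+38,u-50:u+50,::-1],None,fx=8,fy=8,interpolation=cv2.INTER_CUBIC))
```

```text
9.2 [ 0.5857 -0.0001  0.0235] [-3.1404  0.0088  0.1068] [-9.0563 -0.5339  7.2186] [-0.2651  1.3815 -0.3555] 0.32273326146403314 40.663719177246094
[-0.0945  0.0005 -0.0012]
232 205
```

View pics/p1.png

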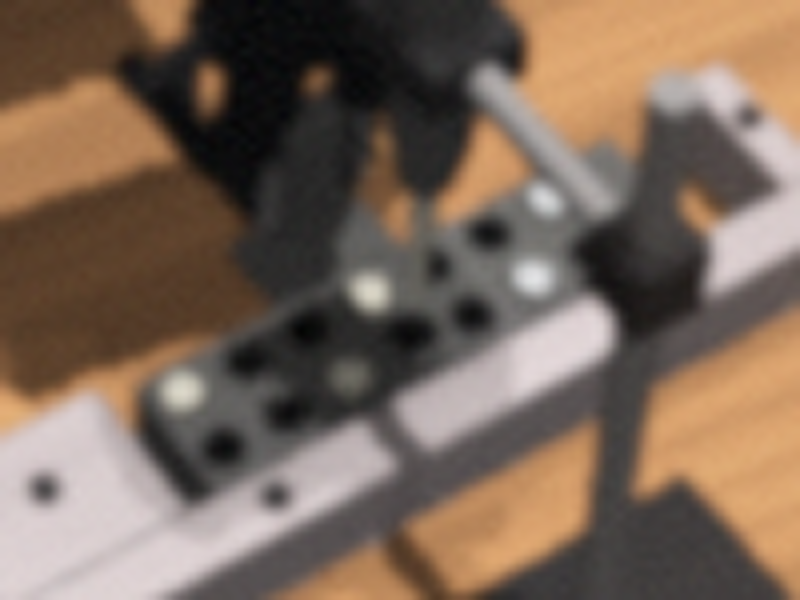

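The rack sits flush along the fence, with its right end close beside the thick stop (170,480) and the tip just above the collar hole (412,320). I'll press a little more, let go, rise, and check with both cameras.

In the tool's units: -0.18 m is -0.24, -0.13 m is -0.1733.

{"op": "apply_moves", "data": {
  "grip": [0.015,0.015,0.015,0.06,0.06,0.06,0.06,0.06,0.06,0.06,0.06],
  "delta_pos": [
    [0.0027,0,0],
    [0.0027,0,0],
    [0.0027,0,0],
    [0,0,0],
    [0,0,0],
    [0,0,0],
    [0,0,-0.0533],
    [-0.04,0,-0.1333],
    [-0.1067,0,-0.16],
    [-0.1733,0,-0.16],
    [-0.24,0,-0.16]
  ],
  "twist": [
    [0,0,0],
    [0,0,0],
    [0,0,0],
    [0,0,0],
    [0,0,0],
    [0,0,0],
    [0,0,0],
    [0,0,0],
    [0,0,0],
    [0,0,0],
    [0,0,0]
  ]
}}

```text
time: 10.62
position: [0.4102, -0.0197, 0.145]
ee_rot: [3.141, -0.003, 0.108]
wrist_force: [-0.3, -0.8, 0.8]
opening: 0.706
finger_force: 0.0
```

```bash
python3 rk.py "[.655,.006,.11]"
cat > chk.py <<'E'
from st import *
R=(FEN[0]-.025*np.cos(FEN[2]),FEN[1]-.025*np.sin(FEN[2]),FEN[2])
print('ideal rack',R)
for c in('scene','top'):
    C=[R[0]+.012*np.cos(R[2])+.012*np.sin(R[2]),R[1]+.012*np.sin(R[2])-.012*np.cos(R[2]),.048]
    print(c,'ideal collar px',proj(c,C),[(r['position'],round(r['score'],2)) for r in optics.mark_of(c,'collar')])
F={}
ig={c:occ(c) for c in('scene','top')}
for n,p in {'fence':[.69,0.01],'thick_stop':[.66,-.13],'thin_stop':[.65,.145]}.items():
    for c,m in masks(n,p,thr=30).items(): F[c]=np.maximum(F.get(c,0),m)
for c in F: print('sta',c,*fit('sta',[.68,.01,.1],{c:F[c]},0,ig))
g=masks('spacer',[.455,.272],thr=12)
for s in [g]+[{c:g[c]} for c in g]: print('spacer',list(s),*fit('spacer',[.455,.272,.25],s))
E
python3 chk.py
```

```text
10.625 [ 0.4102 -0.0197  0.145 ] [ 3.1408 -0.0026  0.1082] [-0.3165 -0.7987  0.8283] [-0.0151 -0.0429 -0.0308] 0.7055199197932701 0.0
rack scene [0.6381 0.0127 0.0695] 0.2531739571283721 fence frame [-0.041   0.0075 -0.0385]
rack top [0.6547 0.0075 0.1112] 0.07469849206723587 fence frame [-0.0251  0.0006  0.0032]
10.925 [ 0.4128 -0.0197  0.1452] [ 3.1408 -0.0033  0.1078] [ 0.7901 -0.2162  0.333 ] [ 0.0093 -0.083   0.0036] 0.7052697691076959 0.0
ideal rack (np.float64(0.6548456583374883), np.float64(0.006905245739749813), 0.108)
scene ideal collar px [[282.9488 245.587 ]] [([268.4, 157.7], 0.93), ([173.9, 186.1], 0.89), ([283.3, 248.7], 0.87)]
top ideal collar px [[278.288  139.5372]] [([235.4, 244.5], 0.84), ([278.0, 139.5], 0.78), ([335.9, 240.3], 0.75)]
sta scene [0.6805 0.0083 0.1075] 0.06144712430426717
sta top [0.6797 0.0109 0.1076] 0.1712013107129644
spacer ['scene', 'top'] [0.4556 0.2708 0.2055] 0.5315828167915495
spacer ['scene'] [0.4553 0.2713 0.6709] 0.2910265282583621
spacer ['top'] [0.4552 0.2705 0.2661] 0.20510650303286782
```

Run:
```python
from h import *
o=[]
for c in('scene','top'):
    im=optics.snapshot(c); im=cv2.resize(im[...,::-1],None,fx=16,fy=16,interpolation=cv2.INTER_CUBIC)
    for th,col in ((.27,(0,255,0)),):
        for b in M['spacer']:
            ca,sa=np.cos(th),np.sin(th); w=np.c_[ca*b[:,0]-sa*b[:,1]+.4553,sa*b[:,0]+ca*b[:,1]+.2708,b[:,2]]
            p=((proj(c,w)+.5)*16).astype(int)
            for i in range(8):
                for j in range(i):
                    if bin(i^j).count('1')==1: cv2.line(im,tuple(map(int,p[i])),tuple(map(int,p[j])),col,1)
    u,v=(proj(c,[.4553,.2708,.04])[0]*16).astype(int); o.append(im[v-280:v+280,u-200:u+200])
cv2.imwrite('pics/sp.png',np.hstack(o))
```

```text
(no output)
```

View pics/sp.png

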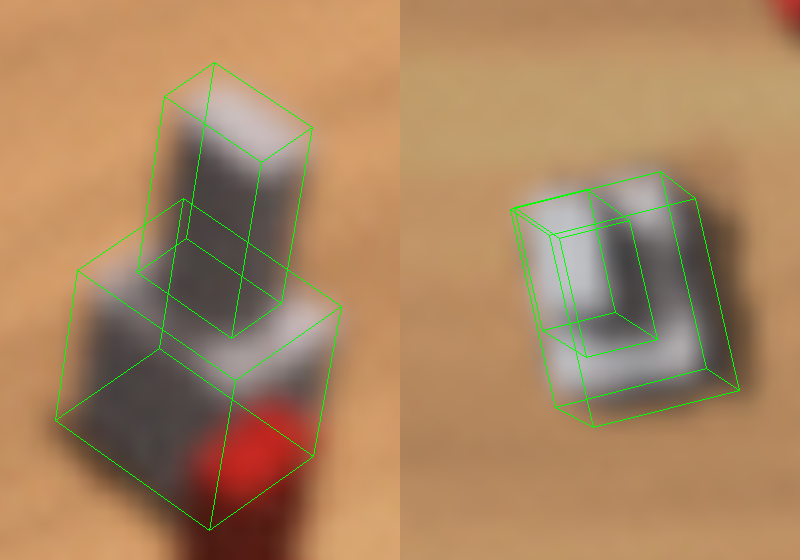

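The overlay places the spacer within about 3 mm: scene stem top (245,130), top-view stem (570,240). The gripper tolerates that, so I'll go grip it across its 14 mm.

In the tool's units: -0.283 m is -0.3773, 0.097 m is 0.1293, -0.09 rad is -0.0286.

{"op": "apply_moves", "data": {
  "grip": [0.05,0.05,0.05,0.05,0.05,0.05,0.05,0.05,0.05,0.05],
  "delta_pos": [
    [0.016,-0.0627,0],
    [0.0333,-0.1253,0],
    [0.0493,-0.188,0],
    [0.0667,-0.2507,0],
    [0.0827,-0.3147,0],
    [0.0987,-0.3773,0],
    [0.1,-0.3773,0.0267],
    [0.1,-0.3773,0.08],
    [0.1,-0.3773,0.128],
    [0.1,-0.3773,0.1293]
  ],
  "twist": [
    [0,0,-0.0064],
    [0,0,-0.0127],
    [0,0,-0.0191],
    [0,0,-0.0255],
    [0,0,-0.0286],
    [0,0,-0.0286],
    [0,0,-0.0286],
    [0,0,-0.0286],
    [0,0,-0.0286],
    [0,0,-0.0286]
  ]
}}

```text
time: 12.88
position: [0.4518, 0.2685, 0.0444]
ee_rot: [3.14, 0.007, 0.198]
wrist_force: [0.1, 0.7, -0.0]
opening: 0.587
finger_force: 0.0
```

{"op": "apply_moves", "data": {
  "grip": [0.005,0.005,0.005,0.005,0.005,0.005],
  "delta_pos": [
    [0,0,0],
    [0,0,0],
    [0,0,0],
    [0,0,0],
    [0,0,0],
    [0,0,0]
  ],
  "twist": [
    [0,0,0],
    [0,0,0],
    [0,0,0],
    [0,0,0],
    [0,0,0],
    [0,0,0]
  ],
  "force": 30
}}

```text
time: 13.62
position: [0.4564, 0.2707, 0.0492]
ee_rot: [-3.141, -0.004, 0.198]
wrist_force: [0.1, 0.2, 5.5]
opening: 0.159
finger_force: 33.9
```

In the tool's units: 0.184 m is 0.2453, 0.17 m is 0.2267, 0.09 rad is 0.0286.

{"op": "apply_moves", "data": {
  "grip": [0.005,0.005,0.005,0.005,0.005,0.005,0.005,0.005,0.005,0.005,0.005],
  "delta_pos": [
    [0,0,-0.0267],
    [0,0,-0.08],
    [0,0,-0.1333],
    [0.0267,0.0333,-0.16],
    [0.0667,0.084,-0.16],
    [0.1067,0.1333,-0.16],
    [0.1467,0.184,-0.16],
    [0.18,0.2267,-0.16],
    [0.1947,0.2453,-0.16],
    [0.1947,0.2453,-0.16],
    [0.1947,0.2453,-0.16]
  ],
  "twist": [
    [0,0,0],
    [0,0,0],
    [0,0,0],
    [0,0,0.0064],
    [0,0,0.0127],
    [0,0,0.0191],
    [0,0,0.0255],
    [0,0,0.0286],
    [0,0,0.0286],
    [0,0,0.0286],
    [0,0,0.0286]
  ]
}}

```text
time: 15.0
position: [0.6325, 0.1192, 0.1668]
ee_rot: [-3.141, 0.002, 0.109]
wrist_force: [0.3, 0.5, -1.8]
opening: 0.16
finger_force: 32.8
```

Run:
```python
from st import *
print(inF(list(o['position'][:2])+[o['ee_rot'][2]]))
P=[.655,.0075,.11]
for c in('scene','top'):
    im=optics.snapshot(c)
    g=masks('rack',P,(c,),thr=30); print(c,[ (fit('rack',P,g,0,{c:occ(c)})) for _ in g])
    if c=='scene':
        big=cv2.resize(im[...,::-1],None,fx=8,fy=8,interpolation=cv2.INTER_CUBIC)
        x,y,a=o['position'][0],o['position'][1],o['ee_rot'][2]; z0=o['position'][2]-.0492
        ca,sa=np.cos(a),np.sin(a)
        for b in M['spacer']:
            w=np.c_[ca*b[:,0]-sa*b[:,1]+x,sa*b[:,0]+ca*b[:,1]+y,b[:,2]+z0]
            p=((proj(c,w)+.5)*8).astype(int)
            for i in range(8):
                for j in range(i):
                    if bin(i^j).count('1')==1: cv2.line(big,tuple(map(int,p[i])),tuple(map(int,p[j])),(0,255,0),1)
        u,v=(proj(c,[x,y,.1])[0]*8).astype(int); cv2.imwrite('pics/hold.png',big[v-250:v+250,u-300:u+300])
```

```text
15.0 [0.6325 0.1192 0.1668] [-3.1409  0.0021  0.1086] [ 0.3408  0.5251 -1.8108] [0.0623 0.0286 0.0236] 0.16007494259371308 32.78029382228851
[-0.0351  0.1141  0.0006]
scene [(array([0.6375, 0.0166, 0.0376]), np.float64(0.2868127050357537))]
top [(array([0.6541, 0.0067, 0.1111]), np.float64(0.2543115387418908))]
```

View pics/hold.png

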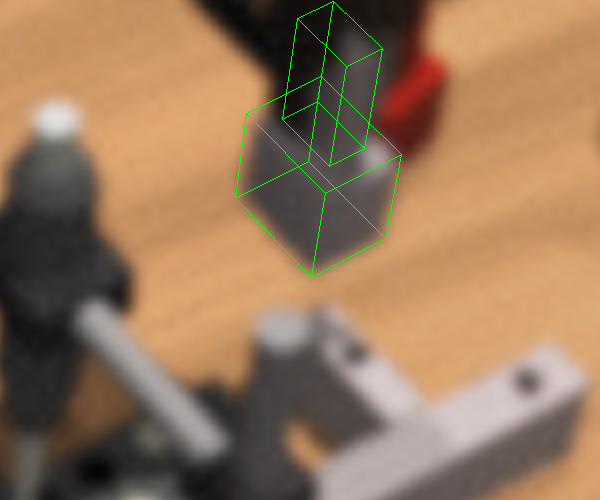

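The held spacer matches the predicted outline (its lower corner is at (310,275)) to about a millimetre. Lowering it in two stages.

In the tool's units: 0.095 m is 0.1267, 0.003 m is 0.004.

{"op": "apply_moves", "data": {
  "grip": [0.005,0.005,0.005,0.005,0.005,0.005],
  "delta_pos": [
    [0.004,0.0013,0.0267],
    [0.004,0.0013,0.0667],
    [0.004,0.0013,0.0933],
    [0.004,0.0013,0.1067],
    [0.004,0.0013,0.12],
    [0.004,0.0013,0.1267]
  ],
  "twist": [
    [0,0,0],
    [0,0,0],
    [0,0,0],
    [0,0,0],
    [0,0,0],
    [0,0,0]
  ]
}}

```text
time: 16.05
position: [0.6374, 0.1176, 0.072]
ee_rot: [-3.142, -0.0, 0.108]
wrist_force: [-0.4, -0.3, -1.1]
opening: 0.159
finger_force: 32.8
```

In the tool's units: 0.022 m is 0.0293, -0.001 m is -0.0013.

{"op": "apply_moves", "data": {
  "grip": [0.005,0.005,0.005,0.005],
  "delta_pos": [
    [0,-0.0013,0.0133],
    [0,-0.0013,0.024],
    [0,-0.0013,0.0293],
    [0,-0.0013,0.0293]
  ],
  "twist": [
    [0,0,0],
    [0,0,0],
    [0,0,0],
    [0,0,0]
  ]
}}

```text
time: 16.55
position: [0.637, 0.1185, 0.0501]
ee_rot: [3.142, 0.0, 0.108]
wrist_force: [-0.8, 0.6, -1.7]
opening: 0.159
finger_force: 32.9
```

In the tool's units: -0.1 m is -0.1333, -0.05 m is -0.0667.

{"op": "apply_moves", "data": {
  "grip": [0.005,0.005,0.04,0.04,0.04,0.04,0.04,0.04,0.04,0.04],
  "delta_pos": [
    [0,0,0.002],
    [0,0,0.002],
    [0,0,0.002],
    [0,0,0.002],
    [0,0,0.002],
    [0,0,-0.04],
    [0,0,-0.1067],
    [-0.0667,0,-0.1333],
    [-0.1333,0,-0.1333],
    [-0.1333,0,-0.1333]
  ],
  "twist": [
    [0,0,0],
    [0,0,0],
    [0,0,0],
    [0,0,0],
    [0,0,0],
    [0,0,0],
    [0,0,0],
    [0,0,0],
    [0,0,0],
    [0,0,0]
  ]
}}

```text
time: 17.8
position: [0.532, 0.1073, 0.1488]
ee_rot: [3.142, 0.007, 0.108]
wrist_force: [0.4, 0.2, 0.3]
opening: 0.465
finger_force: 0.0
```

```bash
cat > c2.py <<'E'
from st import *
print(inF(list(o['position'][:2])+[o['ee_rot'][2]]))
S=[.638,.118,.108];P=[.655,.0075,.11]
for c in('scene','top'):
    optics.snapshot(c); oc=occ(c)
    for n,q in(('spacer',S),('rack',P)):
        g=masks(n,q,(c,),thr=25)
        if g: p,f=fit(n,q,g,0,{c:oc}); print(c,n,p,round(f,3),inF(p))
    print([(np.round(r['position'],1),round(r['score'],2)) for r in optics.mark_of(c,'collar')])
    cv2.imwrite(f'pics/e_{c}.png',optics.snapshot(c)[...,::-1])
a=[]
for c in('scene','top'):
    im=cv2.resize(cv2.imread(f'pics/e_{c}.png'),None,fx=6,fy=6,interpolation=cv2.INTER_CUBIC); u,v=(proj(c,[.65,.06,.03])[0]*6).astype(int); a.append(im[v-280:v+280,u-200:u+200])
cv2.imwrite('pics/e.png',np.hstack(a))
E
python3 c2.py
```

```text
17.8 [0.532  0.1073 0.1488] [3.1416 0.0066 0.1081] [0.4484 0.2426 0.2631] [-0.0197  0.0186 -0.0385] 0.46488637260971605 0.0
[-0.1363  0.1131  0.0001]
scene spacer [0.638  0.1167 0.3767] 0.118 [-0.03    0.111   0.2687]
scene rack [0.6373 0.014  0.1084] 0.24 [-0.0417  0.0089  0.0004]
[(array([267.9, 154.2]), 0.89), (array([173.7, 186.1]), 0.83), (array([284.1, 248.1]), 0.81)]
top rack [0.6543 0.0066 0.1021] 0.337 [-0.0256 -0.0002 -0.0059]
[(array([335.7, 243.8]), 0.74), (array([279.1, 137.3]), 0.71)]
```

View pics/e.png

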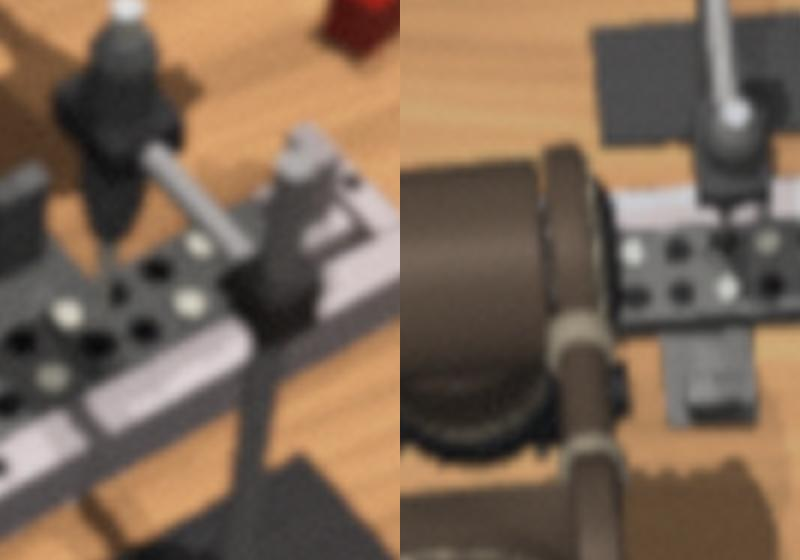

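The spacer stands in the gap (scene (300,160), behind the post), and the rack is still home with its tab at the top-view (720,385). Back to the tab to regrip.

In the tool's units: 0.113 m is 0.1507, 0.05 m is 0.0667.

{"op": "apply_moves", "data": {
  "grip": [0.06,0.06,0.06,0.06,0.06,0.06,0.06,0.06],
  "delta_pos": [
    [0,0.04,0.0267],
    [0.0133,0.0933,0.0533],
    [0.0333,0.14,0.0667],
    [0.048,0.1507,0.0667],
    [0.048,0.1507,0.0667],
    [0.048,0.1507,0.0667],
    [0.048,0.1507,0.0667],
    [0.048,0.1507,0.0667]
  ],
  "twist": [
    [0,0,0],
    [0,0,0],
    [0,0,0],
    [0,0,0],
    [0,0,0],
    [0,0,0],
    [0,0,0],
    [0,0,0]
  ]
}}

```text
time: 19.4
position: [0.5853, 0.0001, 0.1006]
ee_rot: [-3.142, -0.0, 0.109]
wrist_force: [0.4, -0.6, 0.2]
opening: 0.701
finger_force: 0.0
```

```bash
sed -i 's/thr=25/thr=15/' c2.py; python3 c2.py
```

```text
19.4 [0.5853 0.0001 0.1006] [-3.1415 -0.0001  0.1089] [ 0.3695 -0.5919  0.2458] [-0.0166 -0.0011 -0.0157] 0.700671961819041 0.0
[-0.0949  0.0007  0.0009]
scene spacer [0.6387 0.1147 0.4774] 0.125 [-0.0295  0.109   0.3694]
scene rack [0.6362 0.013  0.0908] 0.248 [-0.0429  0.0081 -0.0172]
[(array([281.5, 250.9]), 0.91), (array([174.9, 184. ]), 0.68), (array([270.4, 155. ]), 0.64)]
[(array([233.1, 243.5]), 0.94), (array([336.8, 242.8]), 0.68)]
```

In the tool's units: 0.077 m is 0.1027, 0.06 m is 0.08.

{"op": "apply_moves", "data": {
  "grip": [0.06,0.06,0.06,0.06,0.015,0.015,0.015,0.015,0.015,0.015],
  "delta_pos": [
    [0,0.0005,0.04],
    [0,0.0005,0.08],
    [0,0.0005,0.1027],
    [0,0.0005,0.1027],
    [0,0.0005,0.1027],
    [0,0.0005,0.1027],
    [0,0.0005,0.1027],
    [0,0.0005,0.1027],
    [0,0.0005,0.1027],
    [0,0.0005,0.1027]
  ],
  "twist": [
    [0,0,0],
    [0,0,0],
    [0,0,0],
    [0,0,0],
    [0,0,0],
    [0,0,0],
    [0,0,0],
    [0,0,0],
    [0,0,0],
    [0,0,0]
  ],
  "force": 50
}}

```text
time: 21.25
position: [0.5867, -0.0009, 0.0248]
ee_rot: [3.142, -0.002, 0.108]
wrist_force: [-1.7, 0.8, 6.8]
opening: 0.319
finger_force: 49.9
```

In the tool's units: 0.004 m is 0.0053, 0.002 m is 0.0027.

{"op": "apply_moves", "data": {
  "grip": [0.015,0.015,0.015,0.015,0.015,0.015],
  "delta_pos": [
    [0.0013,0,-0.0007],
    [0.0027,0,-0.0013],
    [0.004,0,-0.0013],
    [0.0053,0,-0.0013],
    [0.0053,0,-0.0013],
    [0.0053,0,-0.0013]
  ],
  "twist": [
    [0,0,0],
    [0,0,0],
    [0,0,0],
    [0,0,0],
    [0,0,0],
    [0,0,0]
  ]
}}

```text
time: 22.0
position: [0.5866, -0.0009, 0.0249]
ee_rot: [-3.141, 0.006, 0.108]
wrist_force: [-9.4, -0.7, 10.7]
opening: 0.322
finger_force: 50.8
```

In the tool's units: 0.003 m is 0.004, 0.002 m is 0.0027.

{"op": "apply_moves", "data": {
  "grip": [0.015,0.015,0.015,0.015],
  "delta_pos": [
    [0.0013,0,-0.0007],
    [0.0027,0,-0.0013],
    [0.004,0,-0.0013],
    [0.004,0,-0.0013]
  ],
  "twist": [
    [0,0,0],
    [0,0,0],
    [0,0,0],
    [0,0,0]
  ]
}}

```text
time: 22.5
position: [0.5868, -0.0006, 0.0248]
ee_rot: [-3.141, 0.013, 0.108]
wrist_force: [-13.2, -1.4, 10.7]
opening: 0.32
finger_force: 50.7
```

```bash
sed -i '/^a=\[\]/,$d' c2.py; python3 c2.py
cat > z.py <<'E'
from h import *
im=optics.snapshot('scene'); im=cv2.resize(im[...,::-1],None,fx=8,fy=8,interpolation=cv2.INTER_CUBIC)
u,v=(proj('scene',[.65,.05,.04])[0]*8).astype(int); cv2.imwrite('pics/f.png',im[v-290:v+290,u-400:u+400])
E
python3 z.py
```

```text
22.5 [ 0.5868 -0.0006  0.0248] [-3.1405  0.0126  0.1083] [-13.2133  -1.3684  10.7291] [-0.1439  1.3776 -0.0304] 0.3196897227127796 50.69817245006561
[-0.0935 -0.0001  0.0003]
scene spacer [ 0.6372  0.1182 -0.0807] 0.086 [-0.0305  0.1126 -0.1887]
scene rack [0.6377 0.0244 0.0177] 0.286 [-0.0402  0.0192 -0.0903]
[(array([172.7, 186.7]), 0.64), (array([281.7, 249.6]), 0.63)]
top spacer [0.6372 0.1175 0.2269] 0.213 [-0.0306  0.1119  0.1189]
[(array([233.9, 243.6]), 0.83), (array([338.4, 241.9]), 0.73), (array([404.1, 151.8]), 0.35)]
```

View pics/f.png

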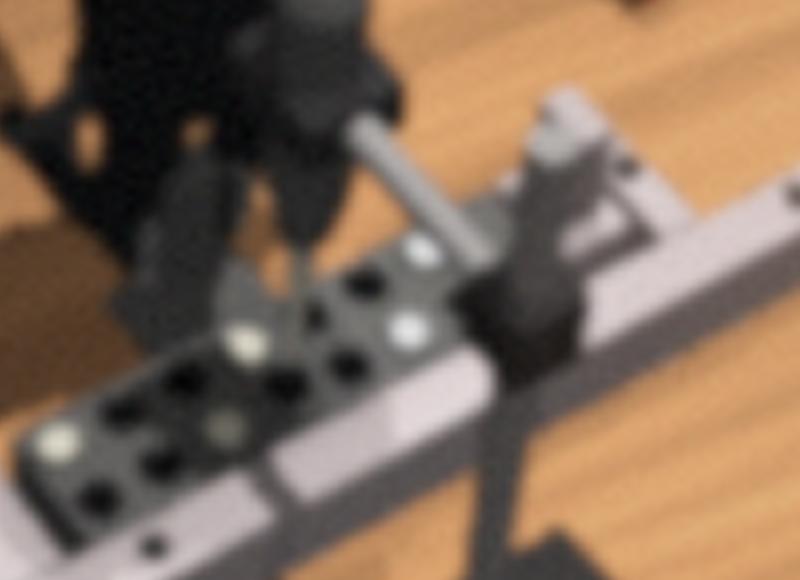

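The rack is flush along the fence, with the tip over the collar at (295,350). The spacer stands in the gap at (600,200), fitted at fence frame (-0.031, 0.112). The gripper is pressing at 13 N, so I'm handing in.

```bash
python3 -c "
from workcell import order
print(order.sign_off())"
```

```text
the job is handed in; nothing more can be done
None
```

The job is handed in, but no verdict came back: at hand-in the rack was held by its tab and pressed flush on the fence (about 13 N at the wrist) with the collar under the tip, and the spacer stood released in the gap by the thin stop.

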